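# Nest the painter's mixing bowls and their domed covers

## Robot

A 6-joint arm with a two-finger parallel gripper is mounted at the origin on the work surface. World frame = base frame: x ahead of the robot, y to its left, z up, the work surface at z = 0. Lengths are in m, angles in rad, forces in N, time in s.
With the tool pointing down it reaches from about 0.35 to 0.975 m from the base axis. Payload 4.9 kg.
Tool frame: the origin (TCP) lies between the finger pads; the fingertips stand 22 mm ahead of it and the grasp point (between the pads) lies 3 mm ahead of it; z points along the fingers, y is the line along which they close (so a half turn about z gives the same grasp; the last joint's range is limited). The gripper opens to 85 mm and grips with 20 to 120 N. Pads are 22 mm wide; open, the fingers measure 114 mm over their backs; the gripper's body (76 mm by 85 mm) begins 54 mm behind the grasp point. The pads swing forward as they close: fully open they stand 13 mm farther back than shut.
Start: joints at [1.054, 0.053, 1.613, -0, 1.476, -0.119], TCP at [0.242, 0.576, 0.253] pointing down, gripper open.
Joint ranges: [-3.01, 3.01], [-1.01, 2.22], [0.06, 2.58], [-1.02, 4.17], [0.09, 2.62], [-3.14, 3.14]. Speed limits (rad/s): [2.57, 2.57, 3.14, 3.14, 3.14, 3.14].

## Interface

Orientations are given as a unit quaternion [w, x, y, z].
In Python, from plant import state, grab_frame, get_calibration, job_done, recognise, regions_of gives the robot as it stands.
- The arm moves only by the tool apply_moves, never from a script. Its argument "targets" is a list of rows, each an object with "translation": the shift along the tool's x, y, z normalised to -1 to 1, where 1 is 100 mm, a list of three; "twist": the turn about the tool's z normalised to -1 to 1, where 1 is 0.1 rad; "hand": the opening, from 0 (shut) to 1 (fully open). A call has 1 to 8 rows; each row shifts and turns the commanded pose from where the row before left it, along the tool's axes as they then stand; what a row does not reach is not made up. A row lasts 1/10 s, in which the tool goes at most 50 mm and 8.59 degrees, less where a joint would pass 70% of its speed; a pose out of reach is approached as far as the arm can. A call with a number of a shift or a turn outside -1 to 1 is refused whole. A call with a gripper value outside its range is refused whole. The fingers move at their own pace and stop on an object; the grip force is fixed at half the most. Time passes only in rows, so rows that do not move let the fingers close. It gives the time, the measured TCP pose, the force, the opening and the grip force at its end, in the units of the state.
- state(): the state, without advancing time (a new reading comes with each control period).
- grab_frame(name): name is "scene" or "top" or "wrist"; returns the picture (400x640x3 uint8, red, green, blue); there is no depth.
- get_calibration(name): a dict with "camera_matrix" (3x3 intrinsics, pixels), "D" ([k1, k2, p1, p2, k3] as OpenCV has them; the pictures are not rectified), "pose" (4x4, takes a point from camera to world coordinates). Camera axes: x right, y up, looking along -z (the intrinsics and any distortion apply to the point x, -y, -z); pixel columns grow to the right and rows downward; lengths in m; the calibration is good to about 2 mm. A picture is of the moment at which its call begins: read the wrist's pose just before it. get_calibration takes no time and is no camera call; for the wrist camera it gives the pose at the moment of the call.
- job_done(): hands the job in; it is judged then, once.
Trained networks look in the newest picture that a camera, given by its name, has taken for a name from the list of things; names that differ only in an ending like _2 or _b are one class to them, and where a whole thing is asked for, a point or a joint stands for the part that bears it (a point fixed in the world has none). Each returns a list of dicts, best first, with "score" (0 to 1); they miss things now and then, are a little off and sometimes report something else, mostly with a low value. They report only what shows in the picture. A call takes as long as a camera call.
- recognise(camera, query): "point" ([x, y, z] in m, in world coordinates, good to about 4 mm: the middle of the surface that is visible of it).
- regions_of(camera, query): "pixels" (400x640 bool, what is visible of it).
The state is a dict: "time": time; "joint_pos": joint angles; "joint_vel": joint speeds; "joint_efforts": joint torques, N m; "tool_pos": TCP position; "tool_rot": TCP orientation; "contact_force": force on the tool from outside, world axes, zero at the start; "ft_torque": the same for the moment, N m; "gripper_width": opening from 0.0 (shut) to 1.0 (fully open); "grasp_force": force on a finger pad.
Only numpy, scipy, OpenCV 4.12 (cv2) and the standard library are available. Lean on these libraries where they do the work, as an engineer would, in place of code of your own. Each camera call takes 0.05 s, during which the arm holds its last target. There are 200 camera calls.

## Task

The paint-mixing set is washed, so put it together for the night. Nest the three bowls by size on the round cork mat, the large blue one at the bottom, the medium white one in it and the small red one in that; and nest the medium yellow cover, then the small turquoise one, upside down as they lie, inside the large green cover, which stays where it is. Set every piece down centred and level on the floor of the one below, do not let any drop, and leave the brush jar, paint bottle and palette knife alone.

Things in the scene. Friction and masses are not known exactly. Their poses are not given: they have to be found in the camera images.
- bowl_l_c (a point): large blue mixing bowl, open side up: 150 mm across, 56 high, 200 g. Point: on the axis, half-way up; z up. Top 16 mm: vertical rim band 8 mm thick (outer radius 75), pinched from above, one finger inside; below it the wall curves in. Foot: flat disc, radius 44. Inner floor: flat, radius 46, 18 mm above the underside.
- bowl_m_c (a point): medium white mixing bowl, open side up: 104 mm across, 56 high, 120 g. Point: on the axis, half-way up; z up. Top 16 mm: vertical rim band 8 mm thick (outer radius 52), pinched from above, one finger inside; below it the wall curves in. Foot: flat disc, radius 31. Inner floor: flat, radius 32, 18 mm above the underside. Nested, its rim is 18 mm above the next bowl's.
- bowl_s_c (a point): small red mixing bowl, open side up: 72 mm across, 56 high, 70 g. Point: on the axis, half-way up; z up. Top 16 mm: vertical rim band 8 mm thick (outer radius 36), pinched from above, one finger inside; below it the wall curves in. Foot: flat disc, radius 20. Inner floor: flat, radius 21, 18 mm above the underside. Nested, its rim is 18 mm above the next bowl's.
- cover_l_c (a point): large green domed cover, upside down on its knob (disc, radius 30): 150 mm across, 55 high, 150 g. Point: on axis, half-way up; z up. Top 13 mm: upright lip 8 mm thick, outer radius 65, pinched from above; below it a flange, radius 75, then the dome. Inner floor: flat, radius 37, 20 mm above the underside. It stays put.
- cover_m_c (a point): medium yellow domed cover, upside down on its knob (disc, radius 24): 104 mm across, 55 high, 80 g. Point: on axis, half-way up; z up. Top 13 mm: upright lip 8 mm thick, outer radius 42, pinched from above; below it a flange, radius 52, then the dome. Inner floor: flat, radius 28, 20 mm above the underside. Nested, its lip's top is 20 mm above the next cover's.
- cover_s_c (a point): small turquoise domed cover, upside down on its knob (disc, radius 18): 72 mm across, 55 high, 50 g. Point: on axis, half-way up; z up. Top 13 mm: upright lip 8 mm thick, outer radius 26, gripped across (52 mm) from above; below it a flange, radius 36, then the dome. Inner floor: flat, radius 18, 20 mm above the underside. Nested, its lip's top is 20 mm above the next cover's.
- mat: round cork mat, light brown, 130 mm across and 5 mm thick, fixed on the table; origin at the centre of its underside, z up. The bowls are nested here.
- brush_jar_c (a point): bystander: green glass jar full of brushes, 76 mm across, jar 124 mm high, brushes up to 260 mm above the table and spread to about 100 mm across; this point is on its axis 62 mm above the table.
- paint_bottle_c (a point): bystander: red paint bottle with a black cap, 56 mm across, 140 mm high; this point is on its axis half-way up.
- palette_knife_grip (a point): bystander: palette knife lying flat, 220 mm long, 17 mm high; this point is in the middle of its handle, x runs along it towards the blade.

How it is judged:
At the end, for the whole second after the job is handed in: Large bowl on the mat within 15 mm of its centre; medium bowl in it, small bowl in that; medium cover in the large cover, small cover in that, all hollow side up; nested pieces centred within 12 mm, seated within 5 mm, level within 0.1 rad, at rest; large cover within 40 mm of its start (horizontal distance between bowl_l_c and mat below 0.015 m and height (world z) of bowl_l_c between 0.028 and 0.038 m and horizontal distance between bowl_m_c and bowl_l_c below 0.012 m and z of bowl_m_c in the frame of bowl_l_c between 0.013 and 0.023 m and horizontal distance between bowl_s_c and bowl_m_c below 0.012 m and z of bowl_s_c in the frame of bowl_m_c between 0.013 and 0.023 m and horizontal distance between cover_m_c and cover_l_c below 0.012 m and z of cover_m_c in the frame of cover_l_c between 0.015 and 0.025 m and horizontal distance between cover_s_c and cover_m_c below 0.012 m and z of cover_s_c in the frame of cover_m_c between 0.015 and 0.025 m and distance of cover_l_c from where it was at the start of the episode below 0.04 m and angle between each of bowl_l_c, bowl_m_c, bowl_s_c, cover_l_c, cover_m_c, cover_s_c's own z axis and vertical below 0.1 rad and linear speed of each of bowl_l, bowl_m, bowl_s, cover_l, cover_m, cover_s below 0.02 m/s); the robot touches nothing.
It fails at once if the brush jar is pushed more than 30 mm or knocked over (distance of brush_jar_c from where it was at the start of the episode above 0.03 m or angle between brush_jar_c's own z axis and vertical above 0.4 rad).
It fails at once if the paint bottle is pushed more than 30 mm or knocked over (distance of paint_bottle_c from where it was at the start of the episode above 0.03 m or angle between paint_bottle_c's own z axis and vertical above 0.4 rad).
It fails at once if the palette knife is pushed more than 30 mm or knocked over (distance of palette_knife_grip from where it was at the start of the episode above 0.03 m).
It fails at once if a bowl is dropped or flung: it moves faster than 0.6 m/s (a fall of about 2 cm) with no finger on it ((contact force between the fingers and bowl_l below 0.05 N and linear speed of bowl_l above 0.6 m/s) or (contact force between the fingers and bowl_m below 0.05 N and linear speed of bowl_m above 0.6 m/s) or (contact force between the fingers and bowl_s below 0.05 N and linear speed of bowl_s above 0.6 m/s)).
It fails at once if a cover is dropped or flung: it moves faster than 0.6 m/s (a fall of about 2 cm) with no finger on it ((contact force between the fingers and cover_m below 0.05 N and linear speed of cover_m above 0.6 m/s) or (contact force between the fingers and cover_s below 0.05 N and linear speed of cover_s above 0.6 m/s)).
It also fails if it takes over 104 s, if anything falls off the work surface, if the arm or the gripper's body presses on something with over 40 N, if the wrist force passes 120 N, or if a joint passes its speed limit or range.

## Working session

There is one attempt and no reset: what is moved stays moved. The work goes in short steps, Python scripts to look and compute and a tool call to move; the robot and the scene stay as the last step left them, time stands still between calls to the robot, and variables do not carry over. Pictures are saved under pics/ and viewed, at most 14 in all, crops included, and the job is handed in when it is done.

Besides the shell and the picture viewer there is one more tool, called after "Emit:" in YAML: its name, and indented under it one key for each argument. apply_moves: Moves the arm, as the interface text tells. Its arguments: {"type":"object","properties":{"targets":{"type":"array"}},"required":["targets"]}

```bash
mkdir -p pics; ls; cat > h.py <<'E'
import numpy as np, cv2
from plant import *
def save(cam,fn):
    im=grab_frame(cam); cv2.imwrite('pics/'+fn,im[:,:,::-1]); return im
def ray(cal,uv):
    p=cv2.undistortPoints(np.array(uv,float).reshape(-1,1,2),np.array(cal['camera_matrix'],float),np.array(cal['D'],float)).reshape(-1,2)
    d=np.c_[p[:,0],-p[:,1],-np.ones(len(p))]; T=np.array(cal['pose']); return T[:3,3],d@T[:3,:3].T
def onz(cal,uv,z):
    o,d=ray(cal,uv); return o+d*((z-o[2])/d[:,2])[:,None]
E
python3 - <<'E'
from h import *
s=state(); print(s)
for c in ['top','scene']:
    save(c,c+'0.png'); print(c,np.round(get_calibration(c)['pose'],3).tolist())
    if c=='top':
        for q in ['bowl_l_c','bowl_m_c','bowl_s_c','cover_l_c','cover_m_c','cover_s_c','mat','brush_jar_c','paint_bottle_c','palette_knife_grip']:
            print(q,[(np.round(r['point'],3).tolist(),round(r['score'],2)) for r in recognise(c,q)[:2]])
E
```

```text
pics
{'time': 0.0, 'joint_pos': array([ 1.05400699e+00,  5.33466130e-02,  1.61429801e+00, -1.32574381e-05,
        1.47599196e+00, -1.18964539e-01]), 'joint_vel': array([ 0.00129767,  0.00037649, -0.00115193, -0.00020154, -0.0017402 ,
       -0.00082997]), 'joint_efforts': array([ 9.50675349e-04, -3.93673217e+01, -3.70182931e+01,  3.17099409e-05,
        6.85466628e-03,  1.76668101e-05]), 'tool_pos': array([0.24182832, 0.5756923 , 0.25206692]), 'tool_rot': array([-3.13148821e-04,  1.97602568e-01,  9.80281684e-01, -9.72830498e-04]), 'contact_force': array([ 0.54332472, -0.72933221, -0.19976194]), 'ft_torque': array([ 0.03702036, -0.0093715 ,  0.02648552]), 'grasp_force': 0.0, 'gripper_width': 1.0001774017890235}
top [[-0.017, 0.985, -0.172, 0.417], [-0.999, -0.022, -0.028, -0.127], [-0.031, 0.172, 0.985, 1.2], [0.0, 0.0, 0.0, 1.0]]
bowl_l_c [([0.639, -0.01, 0.021], 0.92)]
bowl_m_c [([0.415, -0.315, 0.022], 0.71)]
bowl_s_c [([0.446, -0.118, 0.023], 0.95)]
cover_l_c [([0.604, -0.256, 0.029], 0.69), ([0.427, 0.149, 0.04], 0.61)]
cover_m_c [([0.433, 0.153, 0.04], 0.94)]
cover_s_c [([0.402, 0.291, 0.04], 0.65)]
mat [([0.598, 0.268, 0.004], 0.95)]
brush_jar_c [([0.6, 0.267, 0.008], 0.74), ([0.46, -0.507, 0.167], 0.62)]
paint_bottle_c [([0.744, 0.111, 0.09], 0.76)]
palette_knife_grip [([0.771, -0.179, 0.004], 0.63)]
scene [[0.447, -0.582, 0.679, 1.398], [0.895, 0.285, -0.344, -0.529], [0.006, 0.762, 0.648, 0.843], [0.0, 0.0, 0.0, 1.0]]
```

View pics/top0.png

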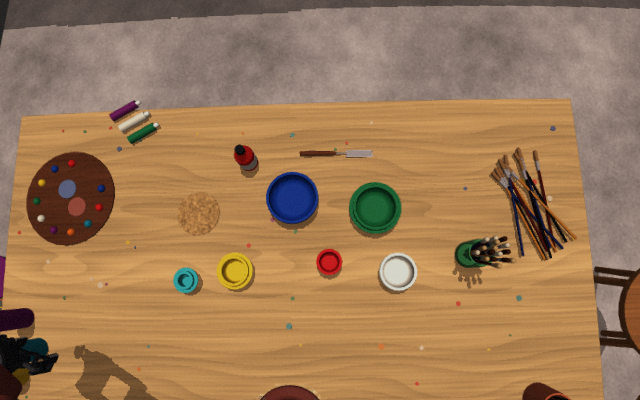

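View pics/scene0.png

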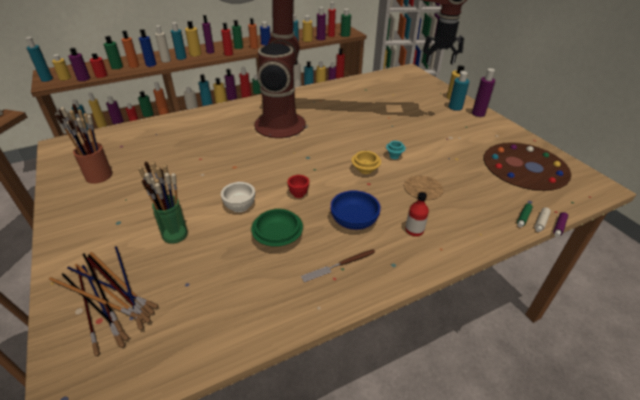

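Top view: blue bowl (292,198), mat (198,214), green cover (375,208), white bowl (398,272), red bowl (329,262), yellow cover (235,271), turquoise cover (186,281), bottle (245,157), jar (470,253), knife (335,153). I'll fit the known silhouettes to the masks.

```bash
cat >> h.py <<'E'
from scipy.optimize import least_squares
SH={'bowl_l_c':[(.075,.056),(.075,.040)],'bowl_m_c':[(.052,.056),(.052,.040)],'bowl_s_c':[(.036,.056),(.036,.040)],
'cover_l_c':[(.065,.055),(.075,.042),(.075,.038)],'cover_m_c':[(.042,.055),(.052,.042),(.052,.038)],'cover_s_c':[(.026,.055),(.036,.042),(.036,.038)],'mat':[(.065,.005),(.065,0)]}
def proj(cal,P):
    T=np.linalg.inv(np.array(cal['pose'])); p=P@T[:3,:3].T+T[:3,3]; p=p*[1,-1,-1]
    return cv2.projectPoints(p.reshape(-1,1,3),np.zeros(3),np.zeros(3),np.array(cal['camera_matrix'],float),np.array(cal['D'],float))[0].reshape(-1,2)
def cen(pts):
    h=cv2.convexHull(np.float32(pts)); m=cv2.moments(h); return np.array([m['m10']/m['m00'],m['m01']/m['m00']]),m['m00']
def fit(cam,q,dz=0,prior=None):
    """centre (x,y), mask/model area ratio and score of each region"""
    cal=get_calibration(cam); a=np.linspace(0,2*np.pi,60); out=[]
    for r in regions_of(cam,q)[:2]:
        n,l,st,_=cv2.connectedComponentsWithStats(r['pixels'].astype(np.uint8))
        if n<2: continue
        k=1+np.argmax(st[1:,4]); v,u=np.nonzero(l==k); c,A=cen(np.c_[u,v])
        f=lambda x:cen(proj(cal,np.vstack([np.c_[x[0]+R*np.cos(a),x[1]+R*np.sin(a),0*a+z+dz] for R,z in SH[q]])))
        x0=onz(cal,[c],.04+dz)[0,:2]; s=least_squares(lambda x:f(x)[0]-c,x0,diff_step=1e-3)
        out.append((np.round(s.x,4).tolist(),round(A/f(s.x)[1],2),round(float(r['score']),2),np.round(c).tolist()))
    return out
E
python3 - <<'E'
from h import *
for c in ['top','scene']:
    grab_frame(c)
    for q in SH: print(c,q,fit(c,q))
E
```

```text
top bowl_l_c [([0.6343, -0.0165], 0.99, 0.97, [292.0, 198.0])]
top bowl_m_c [([0.4201, -0.3088], 0.95, 0.56, [398.0, 271.0])]
top bowl_s_c [([0.4505, -0.1185], 0.95, 0.65, [329.0, 261.0])]
top cover_l_c [([0.6018, -0.2546], 0.99, 0.95, [375.0, 207.0])]
top cover_m_c [([0.4292, 0.1502], 0.96, 0.6, [234.0, 271.0])]
top cover_s_c [([0.405, 0.2912], 0.95, 0.58, [185.0, 280.0])]
top mat []
scene bowl_l_c [([0.6379, -0.0224], 1.02, 0.95, [355.0, 209.0])]
scene bowl_m_c [([0.4255, -0.3156], 1.07, 0.96, [237.0, 196.0])]
scene bowl_s_c [([0.4594, -0.1265], 1.19, 0.58, [298.0, 185.0])]
scene cover_l_c [([0.5999, -0.2572], 0.92, 0.93, [276.0, 227.0])]
scene cover_m_c [([0.4345, 0.1422], 1.04, 0.98, [366.0, 162.0])]
scene cover_s_c [([0.4147, 0.2786], 1.2, 0.8, [395.0, 149.0])]
scene mat [([0.5994, 0.2701], 0.84, 0.95, [423.0, 187.0])]
```

Emit:
apply_moves:
  targets:
    - {"translation":[-0.37,-0.29,0],"twist":0,"hand":0.45}
    - {"translation":[-0.37,-0.29,0],"twist":0,"hand":0.45}
    - {"translation":[-0.37,-0.29,0],"twist":0,"hand":0.45}
    - {"translation":[-0.37,-0.29,0],"twist":0,"hand":0.45}
    - {"translation":[-0.37,-0.29,0],"twist":0,"hand":0.45}
    - {"translation":[-0.37,-0.29,0],"twist":0,"hand":0.45}
    - {"translation":[-0.37,-0.29,0],"twist":0,"hand":0.45}
    - {"translation":[-0.37,-0.29,0],"twist":0,"hand":0.45}

```text
time: 2.2
tool_pos: [0.4257, 0.2459, 0.2536]
tool_rot: [0.0, 0.197, 0.98, 0.0]
contact_force: [0.6, -0.2, -0.7]
gripper_width: 0.447
grasp_force: 0.0
```

Emit:
apply_moves:
  targets:
    - {"translation":[-0.37,-0.29,0],"twist":0,"hand":0.45}
    - {"translation":[-0.37,-0.29,0],"twist":0,"hand":0.45}
    - {"translation":[-0.37,-0.29,0],"twist":0,"hand":0.45}
    - {"translation":[-0.37,-0.29,0],"twist":0,"hand":0.45}
    - {"translation":[-0.37,-0.29,0],"twist":0,"hand":0.45}
    - {"translation":[-0.37,-0.29,0],"twist":0,"hand":0.45}
    - {"translation":[-0.37,-0.29,0],"twist":0,"hand":0.45}
    - {"translation":[-0.37,-0.29,0],"twist":0,"hand":0.45}

```text
time: 3.0
tool_pos: [0.6089, -0.0828, 0.2534]
tool_rot: [0.0, 0.198, 0.98, 0.0]
contact_force: [1.2, -0.4, -0.6]
gripper_width: 0.447
grasp_force: 0.0
```

```bash
cat >> h.py <<'E'
from scipy.spatial.transform import Rotation
def to(x,y,z):
    "remaining shift in tool axes, in units of 100 mm"
    s=state(); R=Rotation.from_quat(np.roll(s['tool_rot'],-1)).as_matrix()
    print('t',round(s['time'],2),'tcp',np.round(s['tool_pos'],4),'yaw',round(np.arctan2(R[1,1],R[0,1]),3),'w',round(s['gripper_width'],3),'F',np.round(s['contact_force'],1),round(float(s['grasp_force']),1),'tilt',round(float(np.arccos(min(1,-R[2,2]))),3))
    print('need',np.round(R.T@(np.array([x,y,z])-s['tool_pos'])*10,3))
E
python3 - <<'E'
from h import *
save('wrist','w1.png'); print(fit('wrist','bowl_l_c')); print(np.round(get_calibration('wrist')['pose'],3).tolist())
to(.607,-.0815,.15)
E
```

```text
[([0.6356, -0.0249], 0.99, 0.65, [397.0, 167.0])]
[[0.392, -0.878, -0.276, 0.538], [0.92, 0.373, 0.119, -0.056], [-0.001, -0.3, 0.954, 0.374], [0.0, 0.0, 0.0, 1.0]]
t 3.1 tcp [ 0.6097 -0.0857  0.2528] yaw 1.168 w 0.449 F [-0.3  0.7  0.3] 0.0 tilt 0.002
need [0.041 0.03  1.028]
```

View pics/w1.png

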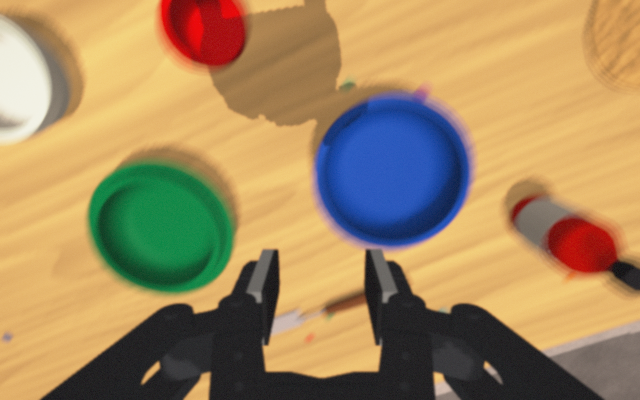

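Wrist view: bowl (395,168), fingers at (265,290)/(375,290); slightly blurred since the arm was still settling. Measure again at rest.

```bash
python3 - <<'E'
from h import *
for c in ['wrist','top']:
    for i in range(2):
        grab_frame(c); print(c,fit(c,'bowl_l_c'),[np.round(r['point'],3) for r in recognise(c,'bowl_l_c')[:1]])
        if c=='wrist': print(fit(c,'cover_l_c'))
to(.607,-.0815,.15)
E
```

```text
wrist [] [array([ 0.636, -0.01 ,  0.026])]
[([0.5988, -0.2501], 1.0, 0.91, [166.0, 223.0])]
wrist [([0.633, -0.0175], 0.99, 0.9, [394.0, 169.0]), ([0.5983, -0.2492], 0.9, 0.75, [161.0, 225.0])] [array([ 0.637, -0.011,  0.022])]
[([0.6, -0.2554], 1.01, 0.55, [161.0, 225.0])]
top [([0.6179, -0.013], 0.53, 0.83, [291.0, 203.0])] [array([ 0.617, -0.002,  0.019])]
top [([0.619, -0.013], 0.54, 0.72, [291.0, 203.0])] [array([ 0.617, -0.004,  0.019])]
t 3.8 tcp [ 0.6081 -0.0807  0.2533] yaw 1.173 w 0.451 F [-0.3  1.   0.3] 0.0 tilt 0.0
need [ 0.007 -0.012  1.033]
```

Emit:
apply_moves:
  targets:
    - {"translation":[0,0,0.4],"twist":0,"hand":0.45}
    - {"translation":[0,0,0.4],"twist":0,"hand":0.45}
    - {"translation":[0,0,0.4],"twist":0,"hand":0.45}
    - {"translation":[0,0,0.3],"twist":0,"hand":0.45}
    - {"translation":[0,0,0.2],"twist":0,"hand":0.45}
    - {"translation":[0,0,0.1],"twist":0,"hand":0.45}
    - {"translation":[0,0,0.08],"twist":0,"hand":0.45}
    - {"translation":[0,0,0],"twist":0,"hand":0.45}

```text
time: 4.6
tool_pos: [0.6081, -0.0809, 0.065]
tool_rot: [-0.0, 0.198, 0.98, 0.0]
contact_force: [-0.3, 0.7, 0.2]
gripper_width: 0.45
grasp_force: 0.0
```

```bash
python3 - <<'E'
from h import *
save('wrist','w2.png'); to(.607,-.082,.064)
E
```

```text
t 4.65 tcp [ 0.6087 -0.081   0.066 ] yaw 1.173 w 0.449 F [0.8 1.1 0.3] 0.0 tilt 0.001
need [ 0.012 -0.015  0.02 ]
```

View pics/w2.png

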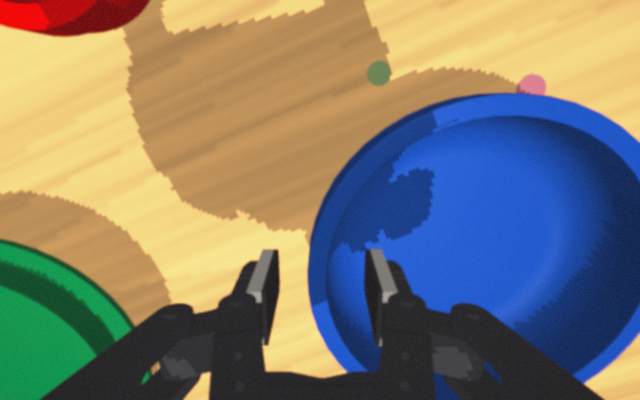

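The rim band (about 318,260) lies midway between the fingers (265 and 375). Closing, then lifting.

Emit:
apply_moves:
  targets:
    - {"translation":[0.01,-0.01,0.02],"twist":0,"hand":0.0}
    - {"translation":[0,0,0],"twist":0,"hand":0.0}
    - {"translation":[0,0,0],"twist":0,"hand":0.0}
    - {"translation":[0,0,0],"twist":0,"hand":0.0}
    - {"translation":[0,0,0],"twist":0,"hand":0.0}
    - {"translation":[0,0,0],"twist":0,"hand":0.0}

```text
time: 5.25
tool_pos: [0.6074, -0.0818, 0.0643]
tool_rot: [0.001, 0.198, 0.98, -0.0]
contact_force: [-0.3, -1.9, 6.0]
gripper_width: 0.067
grasp_force: 59.7
```

```bash
python3 - <<'E'
from h import *
to(.607,-.082,.064)
grab_frame('wrist');print(fit('wrist','bowl_l_c'))
E
```

```text
t 5.25 tcp [ 0.6074 -0.0818  0.0643] yaw 1.173 w 0.067 F [-0.3 -1.9  6. ] 59.7 tilt 0.001
need [ 0.003 -0.003  0.003]
[([0.6217, -0.016], 0.81, 0.72, [491.0, 228.0])]
```

Emit:
apply_moves:
  targets:
    - {"translation":[0,0,-0.05],"twist":0,"hand":0.0}
    - {"translation":[0,0,-0.1],"twist":0,"hand":0.0}
    - {"translation":[0,0,-0.15],"twist":0,"hand":0.0}
    - {"translation":[0,0,-0.2],"twist":0,"hand":0.0}
    - {"translation":[0,0,-0.2],"twist":0,"hand":0.0}
    - {"translation":[0,0,-0.15],"twist":0,"hand":0.0}
    - {"translation":[0,0,-0.05],"twist":0,"hand":0.0}
    - {"translation":[0,0,0],"twist":0,"hand":0.0}

```text
time: 6.15
tool_pos: [0.6073, -0.0816, 0.1545]
tool_rot: [0.001, 0.198, 0.98, -0.0]
contact_force: [0.0, 0.2, -2.0]
gripper_width: 0.065
grasp_force: 59.2
```

```bash
python3 - <<'E'
from h import *
save('scene','s1.png'); grab_frame('wrist'); print(fit('wrist','bowl_l_c',.09))
grab_frame('top'); print(fit('top','bowl_l_c',.09)); to(.5707,.203,.154)
E
```

```text
[([0.6191, -0.0165], 0.78, 0.96, [489.0, 228.0])]
[([0.5904, -0.0262], 0.22, 0.73, [292.0, 208.0]), ([0.4469, -0.119], 0.18, 0.42, [329.0, 262.0])]
t 6.4 tcp [ 0.606  -0.0813  0.1518] yaw 1.173 w 0.067 F [-0.4 -0.4 -1.7] 59.2 tilt 0.003
need [ 1.427  2.484 -0.019]
```

View pics/s1.png

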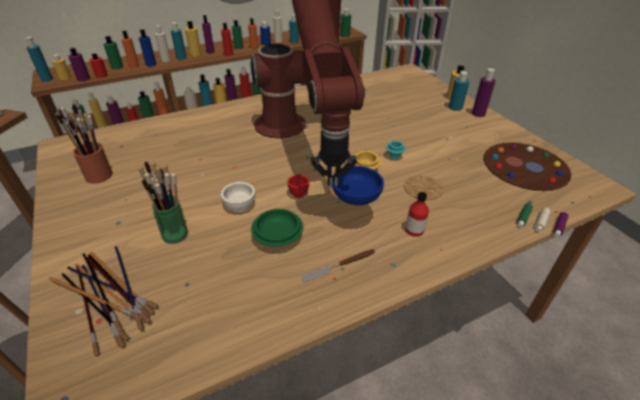

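The bowl is held (358,185), level. Carry it to the mat.

Emit:
apply_moves:
  targets:
    - {"translation":[0.15,0.15,0],"twist":0,"hand":0.0}
    - {"translation":[0.3,0.25,0],"twist":0,"hand":0.0}
    - {"translation":[0.3,0.3,0],"twist":0,"hand":0.0}
    - {"translation":[0.3,0.35,0],"twist":0,"hand":0.0}
    - {"translation":[0.2,0.4,0],"twist":0,"hand":0.0}
    - {"translation":[0.1,0.4,0],"twist":0,"hand":0.0}
    - {"translation":[0.05,0.35,0],"twist":0,"hand":0.0}
    - {"translation":[0.03,0.18,0],"twist":0,"hand":0.0}

```text
time: 7.2
tool_pos: [0.5663, 0.1965, 0.1529]
tool_rot: [-0.001, 0.196, 0.981, 0.0]
contact_force: [-0.3, -0.6, -1.0]
gripper_width: 0.071
grasp_force: 59.3
```

Emit:
apply_moves:
  targets:
    - {"translation":[0,0.1,0],"twist":0,"hand":0.0}
    - {"translation":[0,0,0],"twist":0,"hand":0.0}
    - {"translation":[0,0,0],"twist":0,"hand":0.0}

```text
time: 7.5
tool_pos: [0.5709, 0.2016, 0.1529]
tool_rot: [-0.0, 0.198, 0.98, -0.001]
contact_force: [0.3, 0.1, -1.2]
gripper_width: 0.066
grasp_force: 59.3
```

```bash
python3 - <<'E'
from h import *
im=save('wrist','w3.png'); cal=get_calibration('wrist')
print('mat',fit('wrist','mat'),[np.round(r['point'],3) for r in recognise('wrist','mat')[:1]]); print(fit('wrist','bowl_l_c',.09))
to(.5707,.203,.069)
E
```

```text
mat [([0.5477, 0.2415], 0.01, 0.53, [359.0, 138.0])] [array([0.544, 0.25 , 0.008])]
[([0.5846, 0.2663], 0.8, 0.98, [489.0, 228.0])]
t 7.7 tcp [0.571  0.2014 0.1533] yaw 1.171 w 0.07 F [ 0.1 -0.1 -1.9] 59.3 tilt 0.0
need [0.009 0.013 0.843]
```

View pics/w3.png

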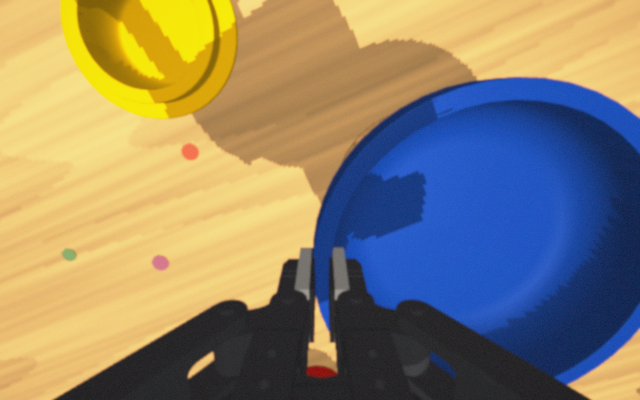

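Yellow cover at (150,50) clear; blue bowl held level over the mat (mostly hidden beneath it). Lower.

Emit:
apply_moves:
  targets:
    - {"translation":[0.01,0.02,0.15],"twist":0,"hand":0.0}
    - {"translation":[0,0,0.2],"twist":0,"hand":0.0}
    - {"translation":[0,0,0.2],"twist":0,"hand":0.0}
    - {"translation":[0,0,0.15],"twist":0,"hand":0.0}
    - {"translation":[0,0,0.07],"twist":0,"hand":0.0}
    - {"translation":[0,0,0.03],"twist":0,"hand":0.0}
    - {"translation":[0,0,0],"twist":0,"hand":0.0}

```text
time: 8.4
tool_pos: [0.5711, 0.2048, 0.0733]
tool_rot: [0.0, 0.198, 0.98, 0.0]
contact_force: [0.3, -0.2, -1.2]
gripper_width: 0.069
grasp_force: 59.4
```

```bash
python3 - <<'E'
from h import *
im=cv2.imread('pics/top0.png'); cal=get_calibration('top'); print(onz(cal,[[199,214.5]],.005))
to(.5707,.203,.069)
E
```

```text
[[0.59684164 0.26868369 0.005     ]]
t 8.4 tcp [0.5711 0.2048 0.0733] yaw 1.173 w 0.069 F [ 0.3 -0.2 -1.2] 59.4 tilt 0.0
need [-0.004 -0.018  0.043]
```

Not yet touching; fine steps.

Emit:
apply_moves:
  targets:
    - {"translation":[0,-0.01,0.02],"twist":0,"hand":0.0}
    - {"translation":[0,0,0.02],"twist":0,"hand":0.0}
    - {"translation":[0,0,0.01],"twist":0,"hand":0.0}
    - {"translation":[0,0,0],"twist":0,"hand":0.0}

```text
time: 8.8
tool_pos: [0.5711, 0.2038, 0.0695]
tool_rot: [0.001, 0.198, 0.98, 0.0]
contact_force: [-2.5, -2.0, 3.8]
gripper_width: 0.063
grasp_force: 59.8
```

Emit:
apply_moves:
  targets:
    - {"translation":[0,0,0],"twist":0,"hand":0.15}
    - {"translation":[0,0,0],"twist":0,"hand":0.3}
    - {"translation":[0,0,0],"twist":0,"hand":0.4}
    - {"translation":[0,0,0],"twist":0,"hand":0.4}
    - {"translation":[0,0,-0.2],"twist":0,"hand":0.4}
    - {"translation":[0,0,-0.4],"twist":0,"hand":0.4}
    - {"translation":[0,0,-0.4],"twist":0,"hand":0.4}
    - {"translation":[0,0,-0.3],"twist":0,"hand":0.4}

```text
time: 9.6
tool_pos: [0.5712, 0.2041, 0.2012]
tool_rot: [0.001, 0.198, 0.98, 0.001]
contact_force: [0.1, -0.5, 0.6]
gripper_width: 0.399
grasp_force: 0.0
```

```bash
python3 - <<'E'
from h import *
grab_frame('wrist'); print(fit('wrist','bowl_l_c',.005))
to(.438,-.265,.2)
E
```

```text
[([0.5983, 0.2733], 1.05, 0.71, [413.0, 176.0])]
t 9.7 tcp [0.5737 0.2047 0.205 ] yaw 1.173 w 0.402 F [ 0.7 -0.   0.2] 0.0 tilt 0.011
need [-0.568 -4.856  0.024]
```

Emit:
apply_moves:
  targets:
    - {"translation":[-0.05,-0.2,0],"twist":0,"hand":0.4}
    - {"translation":[-0.05,-0.45,0],"twist":0,"hand":0.4}
    - {"translation":[-0.05,-0.45,0],"twist":0,"hand":0.4}
    - {"translation":[-0.05,-0.45,0],"twist":0,"hand":0.4}
    - {"translation":[-0.05,-0.45,0],"twist":0,"hand":0.4}
    - {"translation":[-0.05,-0.45,0],"twist":0,"hand":0.4}
    - {"translation":[-0.05,-0.45,0],"twist":0,"hand":0.4}
    - {"translation":[-0.05,-0.45,0],"twist":0,"hand":0.4}

```text
time: 10.5
tool_pos: [0.4764, -0.1218, 0.1973]
tool_rot: [-0.0, 0.197, 0.98, 0.0]
contact_force: [-0.4, -0.2, 0.1]
gripper_width: 0.404
grasp_force: 0.0
```

Emit:
apply_moves:
  targets:
    - {"translation":[-0.05,-0.45,0],"twist":0,"hand":0.4}
    - {"translation":[-0.05,-0.45,0],"twist":0,"hand":0.4}
    - {"translation":[-0.05,-0.4,0],"twist":0,"hand":0.4}
    - {"translation":[0,-0.2,0],"twist":0,"hand":0.4}
    - {"translation":[0,0,0],"twist":0,"hand":0.4}
    - {"translation":[0,0,0],"twist":0,"hand":0.4}
    - {"translation":[0,0,0],"twist":0,"hand":0.4}

```text
time: 11.2
tool_pos: [0.4335, -0.2635, 0.1977]
tool_rot: [-0.0, 0.197, 0.98, 0.0]
contact_force: [0.0, 0.9, -0.1]
gripper_width: 0.398
grasp_force: 0.0
```

```bash
python3 - <<'E'
from h import *
for i in range(2):
  grab_frame('wrist'); print(fit('wrist','bowl_m_c'))
print(fit('wrist','bowl_s_c'))
to(.438,-.265,.064)
E
```

```text
[([0.4173, -0.3105], 1.0, 0.8, [260.0, 192.0])]
[([0.4173, -0.3109], 1.0, 0.68, [260.0, 192.0])]
[([0.4479, -0.1208], 0.99, 0.62, [503.0, 136.0])]
t 11.45 tcp [ 0.4337 -0.2638  0.1983] yaw 1.174 w 0.398 F [0.1 0.5 0.3] 0.0 tilt 0.0
need [-0.044  0.006  1.343]
```

Emit:
apply_moves:
  targets:
    - {"translation":[-0.04,-0.02,0.3],"twist":0,"hand":0.4}
    - {"translation":[0,0,0.4],"twist":0,"hand":0.4}
    - {"translation":[0,0,0.3],"twist":0,"hand":0.4}
    - {"translation":[0,0,0.2],"twist":0,"hand":0.4}
    - {"translation":[0,0,0.1],"twist":0,"hand":0.4}
    - {"translation":[0,0,0.03],"twist":0,"hand":0.4}
    - {"translation":[0,0,0],"twist":0,"hand":0.4}
    - {"translation":[0,0,0],"twist":0,"hand":0.4}

```text
time: 12.25
tool_pos: [0.4372, -0.2686, 0.0668]
tool_rot: [0.001, 0.198, 0.98, -0.001]
contact_force: [-0.2, 0.0, 0.2]
gripper_width: 0.402
grasp_force: 0.0
```

Emit:
apply_moves:
  targets:
    - {"translation":[0,0,0],"twist":0,"hand":0.0}
    - {"translation":[0,0,0],"twist":0,"hand":0.0}
    - {"translation":[0,0,0],"twist":0,"hand":0.0}
    - {"translation":[0,0,0],"twist":0,"hand":0.0}
    - {"translation":[0,0,0],"twist":0,"hand":0.0}
    - {"translation":[0,0,0],"twist":0,"hand":0.0}

```text
time: 12.85
tool_pos: [0.4369, -0.2683, 0.0664]
tool_rot: [0.001, 0.198, 0.98, -0.0]
contact_force: [-1.0, 2.0, 6.6]
gripper_width: 0.066
grasp_force: 58.0
```

```bash
python3 - <<'E'
from h import *
to(.4363,-.2669,.065)
save('wrist','w4.png')
E
```

```text
t 12.85 tcp [ 0.4369 -0.2683  0.0664] yaw 1.173 w 0.066 F [-1.   2.   6.6] 58.0 tilt 0.002
need [0.011 0.011 0.014]
```

View pics/w4.png

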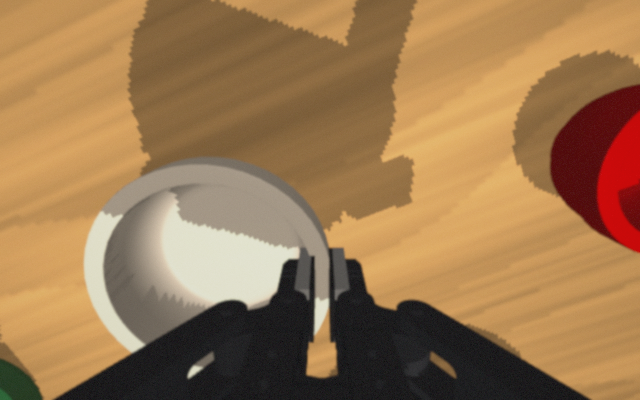

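The white rim is pinched at (320,280), bowl upright. Lift and carry to the mat.

Emit:
apply_moves:
  targets:
    - {"translation":[0,0,-0.05],"twist":0,"hand":0.0}
    - {"translation":[0,0,-0.1],"twist":0,"hand":0.0}
    - {"translation":[0,0,-0.2],"twist":0,"hand":0.0}
    - {"translation":[0,0,-0.3],"twist":0,"hand":0.0}
    - {"translation":[0,0,-0.3],"twist":0,"hand":0.0}
    - {"translation":[0,0,-0.2],"twist":0,"hand":0.0}
    - {"translation":[0,0,-0.1],"twist":0,"hand":0.0}
    - {"translation":[0,0,0],"twist":0,"hand":0.0}

```text
time: 13.7
tool_pos: [0.4369, -0.2685, 0.1921]
tool_rot: [0.001, 0.198, 0.98, -0.001]
contact_force: [0.8, 0.3, -2.0]
gripper_width: 0.064
grasp_force: 57.7
```

Emit:
apply_moves:
  targets:
    - {"translation":[0.04,0.2,0],"twist":0,"hand":0.0}
    - {"translation":[0.04,0.35,0],"twist":0,"hand":0.0}
    - {"translation":[0.04,0.42,0],"twist":0,"hand":0.0}
    - {"translation":[0.04,0.42,0],"twist":0,"hand":0.0}
    - {"translation":[0.04,0.42,0],"twist":0,"hand":0.0}
    - {"translation":[0.04,0.42,0],"twist":0,"hand":0.0}
    - {"translation":[0.04,0.42,0],"twist":0,"hand":0.0}
    - {"translation":[0.04,0.42,0],"twist":0,"hand":0.0}

```text
time: 14.5
tool_pos: [0.5249, 0.0293, 0.1882]
tool_rot: [-0.002, 0.198, 0.98, -0.0]
contact_force: [1.2, -0.7, -0.9]
gripper_width: 0.067
grasp_force: 57.7
```

Emit:
apply_moves:
  targets:
    - {"translation":[0.04,0.42,0],"twist":0,"hand":0.0}
    - {"translation":[0.04,0.42,0],"twist":0,"hand":0.0}
    - {"translation":[0.04,0.42,0],"twist":0,"hand":0.0}
    - {"translation":[0.04,0.42,0],"twist":0,"hand":0.0}
    - {"translation":[0.04,0.35,0],"twist":0,"hand":0.0}
    - {"translation":[0.04,0.25,0],"twist":0,"hand":0.0}
    - {"translation":[0.04,0.1,0],"twist":0,"hand":0.0}
    - {"translation":[0,0,0],"twist":0,"hand":0.0}

```text
time: 15.3
tool_pos: [0.5911, 0.2584, 0.1883]
tool_rot: [-0.001, 0.197, 0.98, -0.001]
contact_force: [0.2, -1.0, -0.2]
gripper_width: 0.071
grasp_force: 57.8
```

```bash
python3 - <<'E'
from h import *
for i in range(2):
  grab_frame('wrist'); print(fit('wrist','bowl_l_c',.005),fit('wrist','bowl_m_c',state()['tool_pos'][2]-.0664))
to(.6168,.3131,.0894)
E
```

```text
[([0.588, 0.2818], 0.78, 0.86, [352.0, 173.0])] [([0.5688, 0.2131], 0.85, 0.56, [208.0, 257.0])]
[([0.5881, 0.2817], 0.8, 0.82, [353.0, 172.0])] [([0.5692, 0.2129], 0.85, 0.86, [208.0, 257.0])]
t 15.6 tcp [0.5921 0.2566 0.1904] yaw 1.172 w 0.067 F [-0.3  0.2 -1. ] 57.8 tilt 0.0
need [-0.008  0.617  1.01 ]
```

Emit:
apply_moves:
  targets:
    - {"translation":[0,0.15,0],"twist":0,"hand":0.0}
    - {"translation":[0,0.25,0],"twist":0,"hand":0.0}
    - {"translation":[-0.01,0.22,0],"twist":0,"hand":0.0}
    - {"translation":[0,0,0.1],"twist":0,"hand":0.0}
    - {"translation":[0,0,0.2],"twist":0,"hand":0.0}
    - {"translation":[0,0,0.1],"twist":0,"hand":0.0}
    - {"translation":[0,0,0],"twist":0,"hand":0.0}
    - {"translation":[0,0,0],"twist":0,"hand":0.0}

```text
time: 16.4
tool_pos: [0.6169, 0.3142, 0.1502]
tool_rot: [-0.0, 0.198, 0.98, -0.0]
contact_force: [-0.2, -0.3, -0.2]
gripper_width: 0.069
grasp_force: 57.9
```

```bash
python3 - <<'E'
from h import *
save('wrist','w5.png'); save('scene','s2.png')
to(.6168,.3131,.0894)
E
```

```text
t 16.5 tcp [0.6176 0.3145 0.1516] yaw 1.173 w 0.071 F [ 0.1 -0.3 -0.2] 57.9 tilt 0.002
need [ 0.003 -0.017  0.622]
```

View pics/w5.png

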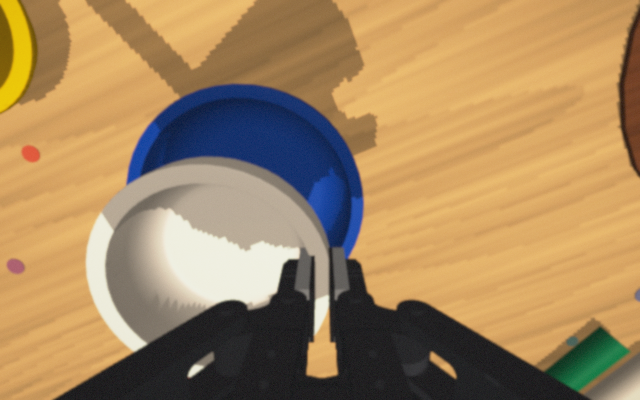

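Blue bowl rim spans columns 127–363, top row 85; held white bowl's left edge 86, top row 157. Compare with the model.

```bash
python3 - <<'E'
from h import *
cal=get_calibration('wrist'); s=state(); a=np.linspace(0,6.283,400)
t=s['tool_pos']; u=np.array([np.cos(1.173),np.sin(1.173)])
def ext(c,R,z): 
    p=proj(cal,np.c_[c[0]+R*np.cos(a),c[1]+R*np.sin(a),0*a+z]); print(np.round(c,4),'L',p[:,0].min(),'R',p[:,0].max(),'T',p[:,1].min())
ext((.5985,.2695),.075,.061); ext((.5985,.2745),.075,.061);ext((.6035,.2695),.075,.061)
c=t[:2]-.0473*u; ext(c,.052,t[2]-.0664+.056)
ext(c+[.005,0],.052,t[2]-.0664+.056)
E
```

```text
[0.5985 0.2695] L 128.47814815696285 R 363.0104556819813 T 93.15608825672761
[0.5985 0.2745] L 135.33203086535488 R 370.29325358895017 T 89.66815129338347
[0.6035 0.2695] L 132.75852149757756 R 365.74415240355734 T 101.42429409801595
[0.5993 0.2709] L 86.70952163558613 R 334.3736117975657 T 159.14569689983503
[0.6043 0.2709] L 93.59692809247059 R 338.7536353625413 T 170.9653329363167
```

Emit:
apply_moves:
  targets:
    - {"translation":[0.03,-0.02,0.1],"twist":0,"hand":0.0}
    - {"translation":[0,0,0.15],"twist":0,"hand":0.0}
    - {"translation":[0,0,0.15],"twist":0,"hand":0.0}
    - {"translation":[0,0,0.1],"twist":0,"hand":0.0}
    - {"translation":[0,0,0.06],"twist":0,"hand":0.0}
    - {"translation":[0,0,0.02],"twist":0,"hand":0.0}
    - {"translation":[0,0,0],"twist":0,"hand":0.0}
    - {"translation":[0,0,0],"twist":0,"hand":0.0}

```text
time: 17.3
tool_pos: [0.614, 0.314, 0.093]
tool_rot: [0.001, 0.198, 0.98, 0.0]
contact_force: [0.7, 0.4, -1.3]
gripper_width: 0.066
grasp_force: 57.8
```

Emit:
apply_moves:
  targets:
    - {"translation":[0,0,0.02],"twist":0,"hand":0.0}
    - {"translation":[0,0,0.02],"twist":0,"hand":0.0}
    - {"translation":[0,0,0],"twist":0,"hand":0.0}
    - {"translation":[0,0,0],"twist":0,"hand":0.0}

```text
time: 17.7
tool_pos: [0.6141, 0.3143, 0.0895]
tool_rot: [0.001, 0.198, 0.98, 0.001]
contact_force: [-0.1, 1.3, 3.9]
gripper_width: 0.071
grasp_force: 58.4
```

Emit:
apply_moves:
  targets:
    - {"translation":[0,0,0],"twist":0,"hand":0.15}
    - {"translation":[0,0,0],"twist":0,"hand":0.3}
    - {"translation":[0,0,0],"twist":0,"hand":0.35}
    - {"translation":[0,0,0],"twist":0,"hand":0.35}
    - {"translation":[0,0,-0.2],"twist":0,"hand":0.35}
    - {"translation":[0,0,-0.4],"twist":0,"hand":0.35}
    - {"translation":[0,0,-0.4],"twist":0,"hand":0.35}
    - {"translation":[0,0,-0.1],"twist":0,"hand":0.35}

```text
time: 18.5
tool_pos: [0.616, 0.3148, 0.2049]
tool_rot: [0.004, 0.198, 0.98, 0.003]
contact_force: [0.5, 0.8, 0.7]
gripper_width: 0.351
grasp_force: 0.0
```

Emit:
apply_moves:
  targets:
    - {"translation":[0,0,0],"twist":0,"hand":0.35}
    - {"translation":[0,0,0],"twist":0,"hand":0.35}

```text
time: 18.7
tool_pos: [0.6128, 0.3136, 0.1967]
tool_rot: [-0.001, 0.198, 0.98, -0.001]
contact_force: [-0.1, 0.1, -0.9]
gripper_width: 0.349
grasp_force: 0.0
```

```bash
python3 - <<'E'
from h import *
for i in range(2):
  save('wrist','w6.png'); print(fit('wrist','bowl_l_c',.005),fit('wrist','bowl_m_c',.023))
to(.46,-.09,.2)
E
```

```text
[] [([0.5949, 0.269], 0.98, 0.97, [257.0, 199.0])]
[([0.5924, 0.2712], 0.99, 0.8, [262.0, 185.0])] [([0.5969, 0.269], 0.99, 0.96, [258.0, 201.0])]
t 19.0 tcp [0.6129 0.3136 0.1965] yaw 1.173 w 0.349 F [ 0.1 -0.1  0.1] 0.0 tilt 0.003
need [-0.154 -4.313 -0.027]
```

View pics/w6.png

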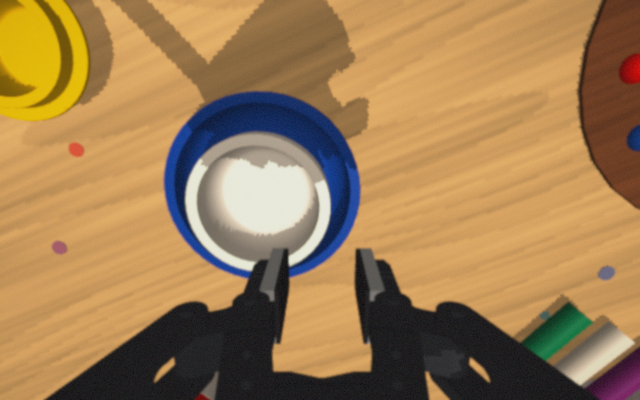

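White sits centred in blue (rims around 258,200 vs 262,185), level. Now the red bowl.

Emit:
apply_moves:
  targets:
    - {"translation":[-0.01,-0.25,0],"twist":0,"hand":0.35}
    - {"translation":[-0.02,-0.46,0],"twist":0,"hand":0.35}
    - {"translation":[-0.02,-0.46,0],"twist":0,"hand":0.35}
    - {"translation":[-0.02,-0.46,0],"twist":0,"hand":0.35}
    - {"translation":[-0.02,-0.46,0],"twist":0,"hand":0.35}
    - {"translation":[-0.02,-0.46,0],"twist":0,"hand":0.35}
    - {"translation":[-0.02,-0.46,0],"twist":0,"hand":0.35}
    - {"translation":[-0.02,-0.46,0],"twist":0,"hand":0.35}

```text
time: 19.8
tool_pos: [0.4919, -0.0133, 0.198]
tool_rot: [-0.0, 0.197, 0.98, -0.0]
contact_force: [1.4, -0.6, 0.8]
gripper_width: 0.354
grasp_force: 0.0
```

Emit:
apply_moves:
  targets:
    - {"translation":[0,-0.45,0],"twist":0,"hand":0.35}
    - {"translation":[0,-0.3,0],"twist":0,"hand":0.35}
    - {"translation":[0,-0.09,0],"twist":0,"hand":0.35}
    - {"translation":[0,0,0.2],"twist":0,"hand":0.35}
    - {"translation":[0,0,0.2],"twist":0,"hand":0.35}
    - {"translation":[0,0,0],"twist":0,"hand":0.35}
    - {"translation":[0,0,0],"twist":0,"hand":0.35}
    - {"translation":[0,0,0],"twist":0,"hand":0.35}

```text
time: 20.6
tool_pos: [0.4612, -0.0891, 0.1595]
tool_rot: [0.001, 0.197, 0.98, -0.0]
contact_force: [-0.7, 0.0, -0.3]
gripper_width: 0.352
grasp_force: 0.0
```

```bash
python3 - <<'E'
from h import *
for i in range(2):
  grab_frame('wrist'); print(fit('wrist','bowl_s_c'))
to(.4605,-.0915,.065)
E
```

```text
[([0.4482, -0.1202], 0.99, 0.96, [274.0, 204.0])]
[([0.4481, -0.1202], 1.0, 0.87, [274.0, 204.0])]
t 20.8 tcp [ 0.4609 -0.0894  0.1593] yaw 1.173 w 0.35 F [ 0.2 -0.1 -0.2] 0.0 tilt 0.002
need [-0.003 -0.021  0.943]
```

Emit:
apply_moves:
  targets:
    - {"translation":[0,-0.02,0.2],"twist":0,"hand":0.35}
    - {"translation":[0,0,0.3],"twist":0,"hand":0.35}
    - {"translation":[0,0,0.2],"twist":0,"hand":0.35}
    - {"translation":[0,0,0.15],"twist":0,"hand":0.35}
    - {"translation":[0,0,0.07],"twist":0,"hand":0.35}
    - {"translation":[0,0,0.02],"twist":0,"hand":0.35}
    - {"translation":[0,0,0],"twist":0,"hand":0.35}
    - {"translation":[0,0,0],"twist":0,"hand":0.35}

```text
time: 21.6
tool_pos: [0.4604, -0.0915, 0.0655]
tool_rot: [0.001, 0.198, 0.98, -0.0]
contact_force: [0.1, -0.4, -0.5]
gripper_width: 0.353
grasp_force: 0.0
```

Emit:
apply_moves:
  targets:
    - {"translation":[0,0,0],"twist":0,"hand":0.0}
    - {"translation":[0,0,0],"twist":0,"hand":0.0}
    - {"translation":[0,0,0],"twist":0,"hand":0.0}
    - {"translation":[0,0,0],"twist":0,"hand":0.0}
    - {"translation":[0,0,0],"twist":0,"hand":0.0}
    - {"translation":[0,0,0],"twist":0,"hand":0.0}

```text
time: 22.2
tool_pos: [0.4604, -0.0914, 0.0653]
tool_rot: [0.001, 0.198, 0.98, 0.0]
contact_force: [0.8, 0.2, 5.1]
gripper_width: 0.085
grasp_force: 56.7
```

```bash
python3 - <<'E'
from h import *
to(.5965+.012,.2695+.0285,.19)
save('wrist','w7.png')
E
```

```text
t 22.2 tcp [ 0.4604 -0.0914  0.0653] yaw 1.173 w 0.085 F [0.8 0.2 5.1] 56.7 tilt 0.002
need [ 0.141  4.164 -1.246]
```

View pics/w7.png

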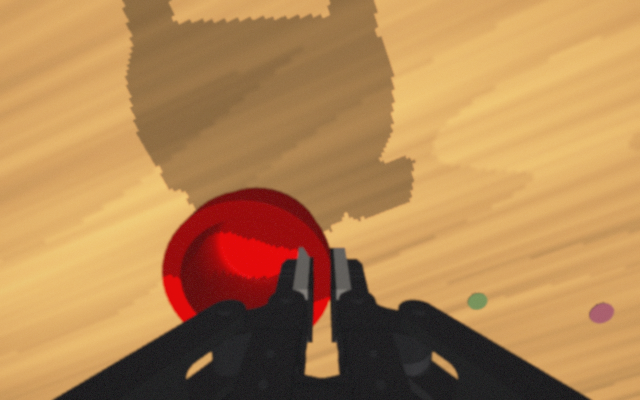

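Red rim is pinched at (320,270). Lift and carry.

Emit:
apply_moves:
  targets:
    - {"translation":[0,0,-0.05],"twist":0,"hand":0.0}
    - {"translation":[0,0,-0.1],"twist":0,"hand":0.0}
    - {"translation":[0,0,-0.2],"twist":0,"hand":0.0}
    - {"translation":[0,0,-0.3],"twist":0,"hand":0.0}
    - {"translation":[0,0,-0.3],"twist":0,"hand":0.0}
    - {"translation":[0,0,-0.2],"twist":0,"hand":0.0}
    - {"translation":[0,0,-0.1],"twist":0,"hand":0.0}
    - {"translation":[0,0,0],"twist":0,"hand":0.0}

```text
time: 23.05
tool_pos: [0.4602, -0.0914, 0.1909]
tool_rot: [0.001, 0.198, 0.98, -0.0]
contact_force: [-0.9, -0.1, 0.0]
gripper_width: 0.082
grasp_force: 56.4
```

Emit:
apply_moves:
  targets:
    - {"translation":[0.02,0.2,0],"twist":0,"hand":0.0}
    - {"translation":[0.02,0.35,0],"twist":0,"hand":0.0}
    - {"translation":[0.02,0.44,0],"twist":0,"hand":0.0}
    - {"translation":[0.02,0.44,0],"twist":0,"hand":0.0}
    - {"translation":[0.02,0.44,0],"twist":0,"hand":0.0}
    - {"translation":[0.02,0.44,0],"twist":0,"hand":0.0}
    - {"translation":[0.02,0.44,0],"twist":0,"hand":0.0}
    - {"translation":[0,0.44,0],"twist":0,"hand":0.0}

```text
time: 23.85
tool_pos: [0.5694, 0.21, 0.1868]
tool_rot: [-0.002, 0.197, 0.98, -0.001]
contact_force: [0.3, -0.9, -0.2]
gripper_width: 0.08
grasp_force: 56.4
```

Emit:
apply_moves:
  targets:
    - {"translation":[0,0.44,0],"twist":0,"hand":0.0}
    - {"translation":[0,0.35,0],"twist":0,"hand":0.0}
    - {"translation":[0,0.18,0],"twist":0,"hand":0.0}
    - {"translation":[0,0,0],"twist":0,"hand":0.0}
    - {"translation":[0,0,0.1],"twist":0,"hand":0.0}
    - {"translation":[0,0,0.1],"twist":0,"hand":0.0}
    - {"translation":[0,0,0],"twist":0,"hand":0.0}
    - {"translation":[0,0,0],"twist":0,"hand":0.0}

```text
time: 24.65
tool_pos: [0.6072, 0.2967, 0.1681]
tool_rot: [-0.001, 0.198, 0.98, -0.001]
contact_force: [0.2, -0.0, -0.8]
gripper_width: 0.08
grasp_force: 56.5
```

```bash
python3 - <<'E'
from h import *
save('wrist','w8.png'); z=state()['tool_pos'][2]
print(fit('wrist','bowl_m_c',.023),fit('wrist','bowl_s_c',z-.0653),fit('wrist','bowl_l_c',.005))
to(.6085,.298,.0653+.041)
E
```

```text
[([0.5851, 0.2799], 0.61, 0.71, [284.0, 188.0])] [([0.5913, 0.2694], 0.86, 0.96, [248.0, 261.0])] []
t 24.85 tcp [0.6081 0.2976 0.1701] yaw 1.173 w 0.079 F [-0.3 -0.  -0.2] 56.5 tilt 0.001
need [-0.001  0.005  0.638]
```

View pics/w8.png

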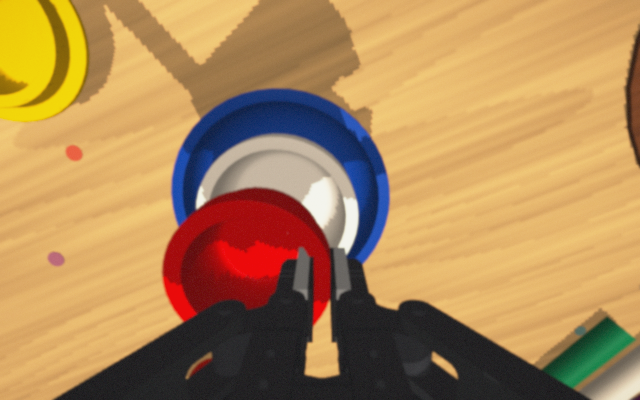

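Red held level over white (white rim columns 196–360, top row 134). Lower.

Emit:
apply_moves:
  targets:
    - {"translation":[0,0,0.1],"twist":0,"hand":0.0}
    - {"translation":[0,0,0.15],"twist":0,"hand":0.0}
    - {"translation":[0,0,0.15],"twist":0,"hand":0.0}
    - {"translation":[0,0,0.1],"twist":0,"hand":0.0}
    - {"translation":[0,0,0.08],"twist":0,"hand":0.0}
    - {"translation":[0,0,0.02],"twist":0,"hand":0.0}
    - {"translation":[0,0,0],"twist":0,"hand":0.0}
    - {"translation":[0,0,0],"twist":0,"hand":0.0}

```text
time: 25.65
tool_pos: [0.6083, 0.298, 0.11]
tool_rot: [0.001, 0.198, 0.98, 0.0]
contact_force: [0.2, 0.3, -0.6]
gripper_width: 0.08
grasp_force: 56.5
```

```bash
python3 - <<'E'
from h import *
cal=get_calibration('wrist'); to(.6085,.298,.1063)
E
```

```text
t 25.65 tcp [0.6083 0.298  0.11  ] yaw 1.173 w 0.08 F [ 0.2  0.3 -0.6] 56.5 tilt 0.001
need [-0.002  0.001  0.037]
```

Emit:
apply_moves:
  targets:
    - {"translation":[0,0,0.02],"twist":0,"hand":0.0}
    - {"translation":[0,0,0.02],"twist":0,"hand":0.0}
    - {"translation":[0,0,0],"twist":0,"hand":0.0}
    - {"translation":[0,0,0],"twist":0,"hand":0.0}

```text
time: 26.05
tool_pos: [0.6084, 0.2981, 0.1063]
tool_rot: [0.001, 0.198, 0.98, 0.001]
contact_force: [0.7, 0.5, 3.4]
gripper_width: 0.079
grasp_force: 56.8
```

Emit:
apply_moves:
  targets:
    - {"translation":[0,0,0],"twist":0,"hand":0.15}
    - {"translation":[0,0,0],"twist":0,"hand":0.25}
    - {"translation":[0,0,0],"twist":0,"hand":0.3}
    - {"translation":[0,0,0],"twist":0,"hand":0.3}
    - {"translation":[0,0,-0.2],"twist":0,"hand":0.3}
    - {"translation":[0,0,-0.4],"twist":0,"hand":0.3}
    - {"translation":[0,0,-0.3],"twist":0,"hand":0.3}
    - {"translation":[0,0,-0.1],"twist":0,"hand":0.3}

```text
time: 26.85
tool_pos: [0.6096, 0.2984, 0.2101]
tool_rot: [0.003, 0.198, 0.98, 0.002]
contact_force: [1.2, -0.9, -0.6]
gripper_width: 0.304
grasp_force: 0.0
```

Emit:
apply_moves:
  targets:
    - {"translation":[0,0,0],"twist":0,"hand":0.3}
    - {"translation":[0,0,0],"twist":0,"hand":0.3}

```text
time: 27.05
tool_pos: [0.607, 0.2975, 0.2033]
tool_rot: [-0.001, 0.198, 0.98, -0.001]
contact_force: [0.4, 0.2, -0.4]
gripper_width: 0.303
grasp_force: 0.0
```

```bash
python3 - <<'E'
from h import *
save('wrist','w9.png'); 
print(fit('wrist','bowl_m_c',.023),fit('wrist','bowl_s_c',.041),fit('wrist','bowl_l_c',.005),fit('wrist','cover_m_c'))
to(.4436,.1844,.17)
E
```

```text
[([0.5955, 0.269], 0.98, 0.69, [282.0, 196.0])] [([0.5946, 0.2682], 0.98, 0.85, [278.0, 204.0])] [([0.5914, 0.2713], 0.99, 0.92, [285.0, 181.0])] [([0.4396, 0.1514], 0.72, 0.88, [56.0, 56.0])]
t 27.3 tcp [0.6071 0.2974 0.2032] yaw 1.173 w 0.3 F [ 0.2 -0.1  0.4] 0.0 tilt 0.003
need [ 1.068 -1.675  0.338]
```

View pics/w9.png

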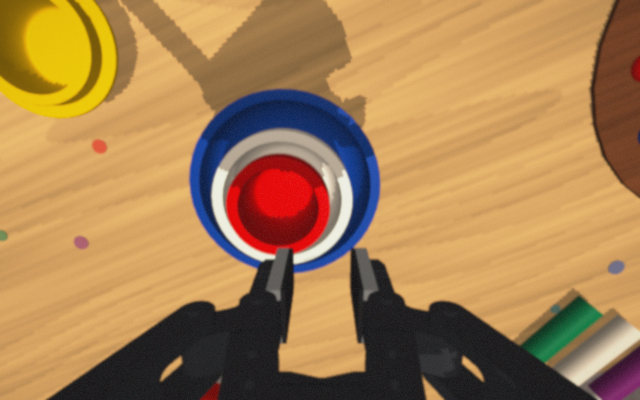

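Bowls nested: red (278,204), white (282,196), blue (285,181), level. On to the yellow cover.

Emit:
apply_moves:
  targets:
    - {"translation":[0.15,-0.22,0],"twist":0,"hand":0.35}
    - {"translation":[0.25,-0.38,0],"twist":0,"hand":0.35}
    - {"translation":[0.25,-0.4,0],"twist":0,"hand":0.35}
    - {"translation":[0.25,-0.4,0],"twist":0,"hand":0.35}
    - {"translation":[0.17,-0.27,0],"twist":0,"hand":0.35}
    - {"translation":[0,0,0.2],"twist":0,"hand":0.35}
    - {"translation":[0,0,0.2],"twist":0,"hand":0.35}
    - {"translation":[0,0,0],"twist":0,"hand":0.35}

```text
time: 28.1
tool_pos: [0.4421, 0.1846, 0.1619]
tool_rot: [-0.003, 0.198, 0.98, -0.001]
contact_force: [-0.1, 0.1, -0.8]
gripper_width: 0.351
grasp_force: 0.0
```

Emit:
apply_moves:
  targets:
    - {"translation":[0,0,0],"twist":0,"hand":0.35}
    - {"translation":[0,0,0],"twist":0,"hand":0.35}

```text
time: 28.3
tool_pos: [0.4452, 0.1855, 0.1663]
tool_rot: [0.001, 0.198, 0.98, 0.0]
contact_force: [-0.5, -0.3, 0.1]
gripper_width: 0.356
grasp_force: 0.0
```

```bash
python3 - <<'E'
from h import *
for i in range(2):
  grab_frame('wrist'); print(fit('wrist','cover_m_c'),fit('wrist','cover_s_c'))
to(.4436,.1844,.066)
E
```

```text
[([0.428, 0.1487], 1.01, 0.66, [267.0, 192.0])] [([0.403, 0.29], 0.98, 0.58, [442.0, 83.0])]
[([0.4275, 0.1485], 0.99, 0.6, [267.0, 192.0])] [([0.4023, 0.2898], 0.98, 0.77, [442.0, 83.0])]
t 28.6 tcp [0.4448 0.1854 0.1658] yaw 1.173 w 0.346 F [-0.3 -0.  -0.3] 0.0 tilt 0.001
need [ 0.008 -0.014  0.998]
```

Emit:
apply_moves:
  targets:
    - {"translation":[0.01,-0.03,0.2],"twist":0,"hand":0.35}
    - {"translation":[0,0,0.3],"twist":0,"hand":0.35}
    - {"translation":[0,0,0.2],"twist":0,"hand":0.35}
    - {"translation":[0,0,0.15],"twist":0,"hand":0.35}
    - {"translation":[0,0,0.08],"twist":0,"hand":0.35}
    - {"translation":[0,0,0.05],"twist":0,"hand":0.35}
    - {"translation":[0,0,0],"twist":0,"hand":0.35}
    - {"translation":[0,0,0],"twist":0,"hand":0.35}

```text
time: 29.4
tool_pos: [0.443, 0.1831, 0.0682]
tool_rot: [0.001, 0.198, 0.98, 0.0]
contact_force: [-0.1, 0.6, -0.1]
gripper_width: 0.349
grasp_force: 0.0
```

Emit:
apply_moves:
  targets:
    - {"translation":[0,0,0],"twist":0,"hand":0.0}
    - {"translation":[0,0,0],"twist":0,"hand":0.0}
    - {"translation":[0,0,0],"twist":0,"hand":0.0}
    - {"translation":[0,0,0],"twist":0,"hand":0.0}
    - {"translation":[0,0,0],"twist":0,"hand":0.0}
    - {"translation":[0,0,0],"twist":0,"hand":0.0}

```text
time: 30.0
tool_pos: [0.4431, 0.1833, 0.0681]
tool_rot: [0.001, 0.198, 0.98, 0.001]
contact_force: [-1.2, 1.5, 5.7]
gripper_width: 0.067
grasp_force: 56.5
```

```bash
python3 - <<'E'
from h import *
to(.600+.0144,-.2545+.0342,.19)
save('wrist','w10.png')
E
```

```text
t 30.0 tcp [0.4431 0.1833 0.0681] yaw 1.173 w 0.067 F [-1.2  1.5  5.7] 56.5 tilt 0.002
need [-3.144 -3.055 -1.219]
```

View pics/w10.png

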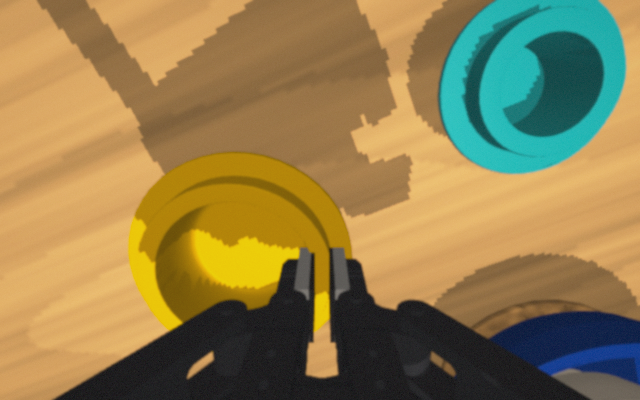

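Yellow lip pinched at (320,270). Lift and carry to the green cover.

Emit:
apply_moves:
  targets:
    - {"translation":[0,0,-0.05],"twist":0,"hand":0.0}
    - {"translation":[0,0,-0.1],"twist":0,"hand":0.0}
    - {"translation":[0,0,-0.2],"twist":0,"hand":0.0}
    - {"translation":[0,0,-0.3],"twist":0,"hand":0.0}
    - {"translation":[0,0,-0.3],"twist":0,"hand":0.0}
    - {"translation":[0,0,-0.2],"twist":0,"hand":0.0}
    - {"translation":[0,0,-0.07],"twist":0,"hand":0.0}
    - {"translation":[0,0,0],"twist":0,"hand":0.0}

```text
time: 30.85
tool_pos: [0.4428, 0.1829, 0.1903]
tool_rot: [0.001, 0.198, 0.98, 0.0]
contact_force: [-0.8, 0.2, -0.5]
gripper_width: 0.067
grasp_force: 56.1
```

Emit:
apply_moves:
  targets:
    - {"translation":[-0.16,-0.15,0],"twist":0,"hand":0.0}
    - {"translation":[-0.25,-0.24,0],"twist":0,"hand":0.0}
    - {"translation":[-0.31,-0.3,0],"twist":0,"hand":0.0}
    - {"translation":[-0.31,-0.3,0],"twist":0,"hand":0.0}
    - {"translation":[-0.31,-0.3,0],"twist":0,"hand":0.0}
    - {"translation":[-0.31,-0.3,0],"twist":0,"hand":0.0}
    - {"translation":[-0.31,-0.3,0],"twist":0,"hand":0.0}
    - {"translation":[-0.31,-0.3,0],"twist":0,"hand":0.0}

```text
time: 31.65
tool_pos: [0.566, -0.1084, 0.1867]
tool_rot: [-0.002, 0.198, 0.98, 0.0]
contact_force: [-0.3, 0.6, -0.6]
gripper_width: 0.072
grasp_force: 56.2
```

Emit:
apply_moves:
  targets:
    - {"translation":[-0.31,-0.3,0],"twist":0,"hand":0.0}
    - {"translation":[-0.31,-0.3,0],"twist":0,"hand":0.0}
    - {"translation":[-0.17,-0.17,0],"twist":0,"hand":0.0}
    - {"translation":[-0.08,-0.09,0],"twist":0,"hand":0.0}
    - {"translation":[0,0,0],"twist":0,"hand":0.0}
    - {"translation":[0,0,0.1],"twist":0,"hand":0.0}
    - {"translation":[0,0,0.15],"twist":0,"hand":0.0}
    - {"translation":[0,0,0],"twist":0,"hand":0.0}

```text
time: 32.45
tool_pos: [0.6116, -0.2177, 0.1602]
tool_rot: [-0.003, 0.197, 0.98, 0.001]
contact_force: [-0.4, -0.1, -2.2]
gripper_width: 0.071
grasp_force: 56.2
```

Emit:
apply_moves:
  targets:
    - {"translation":[0,0,0],"twist":0,"hand":0.0}
    - {"translation":[0,0,0],"twist":0,"hand":0.0}

```text
time: 32.65
tool_pos: [0.6138, -0.2195, 0.1646]
tool_rot: [0.0, 0.197, 0.98, -0.0]
contact_force: [0.2, -0.2, -0.6]
gripper_width: 0.073
grasp_force: 56.2
```

```bash
python3 - <<'E'
from h import *
save('wrist','w11.png')
to(.6144,-.2203,.0881)
cal=get_calibration('wrist'); a=np.linspace(0,6.283,400)
def ext(c,R,z): 
    p=proj(cal,np.c_[c[0]+R*np.cos(a),c[1]+R*np.sin(a),0*a+z]); print(c,'L',p[:,0].min(),'R',p[:,0].max(),'T',p[:,1].min())
for c in [(.6,-.2545),(.595,-.2545),(.6,-.2495)]: ext(c,.075,.042); ext(c,.065,.055)
E
```

```text
t 32.7 tcp [ 0.614  -0.2197  0.1649] yaw 1.173 w 0.07 F [ 0.2 -0.  -0.4] 56.2 tilt 0.001
need [-0.005 -0.004  0.768]
(0.6, -0.2545) L 168.5311499568837 R 373.66651604881224 T 93.85241474888375
(0.6, -0.2545) L 175.2918684788368 R 361.98234684720785 T 110.37700690019214
(0.595, -0.2545) L 164.98775325032346 R 371.3010457298188 T 86.59798591818293
(0.595, -0.2545) L 171.6148814022401 R 359.4303127666826 T 102.92973128529047
(0.6, -0.2495) L 174.57827430459872 R 380.0973533789734 T 90.83500229476834
(0.6, -0.2495) L 181.6527561363108 R 368.7005173735817 T 107.27860245824391
```

View pics/w11.png

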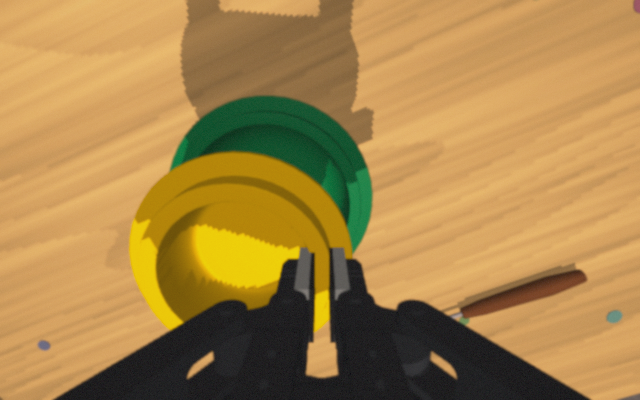

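Green rim right edge 373, top row 96: agrees with the estimate within 2 mm. Lower.

Emit:
apply_moves:
  targets:
    - {"translation":[0,0,0.1],"twist":0,"hand":0.0}
    - {"translation":[0,0,0.2],"twist":0,"hand":0.0}
    - {"translation":[0,0,0.2],"twist":0,"hand":0.0}
    - {"translation":[0,0,0.12],"twist":0,"hand":0.0}
    - {"translation":[0,0,0.08],"twist":0,"hand":0.0}
    - {"translation":[0,0,0.03],"twist":0,"hand":0.0}
    - {"translation":[0,0,0],"twist":0,"hand":0.0}
    - {"translation":[0,0,0],"twist":0,"hand":0.0}

```text
time: 33.5
tool_pos: [0.6144, -0.2203, 0.0923]
tool_rot: [0.001, 0.198, 0.98, -0.0]
contact_force: [0.4, 1.1, -0.6]
gripper_width: 0.071
grasp_force: 56.2
```

Emit:
apply_moves:
  targets:
    - {"translation":[0,0,0.01],"twist":0,"hand":0.0}
    - {"translation":[0,0,0.02],"twist":0,"hand":0.0}
    - {"translation":[0,0,0],"twist":0,"hand":0.0}

```text
time: 33.8
tool_pos: [0.6137, -0.2199, 0.0883]
tool_rot: [0.0, 0.198, 0.98, -0.0]
contact_force: [-0.5, -0.2, 0.2]
gripper_width: 0.072
grasp_force: 56.2
```

Emit:
apply_moves:
  targets:
    - {"translation":[0,0,0.01],"twist":0,"hand":0.0}
    - {"translation":[0,0,0],"twist":0,"hand":0.0}

```text
time: 34.0
tool_pos: [0.6142, -0.2198, 0.0882]
tool_rot: [0.0, 0.198, 0.98, 0.0]
contact_force: [-1.1, 0.8, 4.6]
gripper_width: 0.068
grasp_force: 56.8
```

Emit:
apply_moves:
  targets:
    - {"translation":[0,0,0],"twist":0,"hand":0.15}
    - {"translation":[0,0,0],"twist":0,"hand":0.25}
    - {"translation":[0,0,0],"twist":0,"hand":0.3}
    - {"translation":[0,0,0],"twist":0,"hand":0.3}
    - {"translation":[0,0,-0.2],"twist":0,"hand":0.3}
    - {"translation":[0,0,-0.4],"twist":0,"hand":0.3}
    - {"translation":[0,0,-0.4],"twist":0,"hand":0.3}
    - {"translation":[0,0,-0.1],"twist":0,"hand":0.3}

```text
time: 34.8
tool_pos: [0.6162, -0.2212, 0.2037]
tool_rot: [0.005, 0.198, 0.98, -0.001]
contact_force: [0.0, -0.0, -0.5]
gripper_width: 0.297
grasp_force: 0.0
```

Emit:
apply_moves:
  targets:
    - {"translation":[0,0,0],"twist":0,"hand":0.3}
    - {"translation":[0,0,0],"twist":0,"hand":0.3}

```text
time: 35.0
tool_pos: [0.613, -0.2196, 0.1957]
tool_rot: [-0.001, 0.198, 0.98, 0.0]
contact_force: [-0.4, -0.1, -0.7]
gripper_width: 0.295
grasp_force: 0.0
```

```bash
python3 - <<'E'
from h import *
for i in range(2):
  save('wrist','w12.png'); print(fit('wrist','cover_m_c',.02),fit('wrist','cover_l_c'))
to(.4025,.29,.2)
E
```

```text
[] [([0.5984, -0.2544], 0.99, 0.62, [276.0, 184.0])]
[([0.5987, -0.2555], 0.99, 0.94, [272.0, 194.0])] [([0.6002, -0.2557], 0.99, 0.96, [276.0, 185.0])]
t 35.3 tcp [ 0.6131 -0.2197  0.1956] yaw 1.173 w 0.3 F [0.  0.4 0.5] 0.0 tilt 0.003
need [ 3.916  3.883 -0.033]
```

View pics/w12.png

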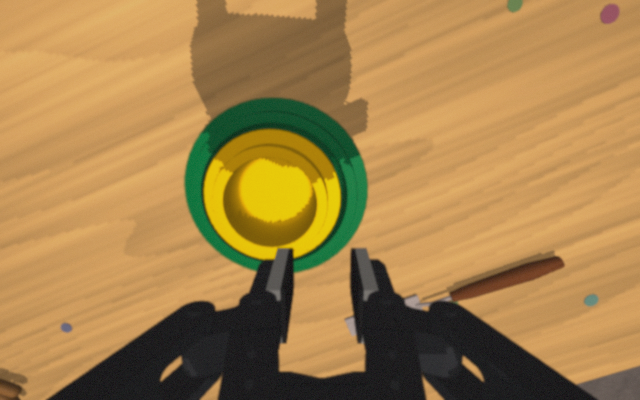

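Yellow (272,194) is centred in green (276,185). Now the turquoise cover.

Emit:
apply_moves:
  targets:
    - {"translation":[0.15,0.15,0],"twist":0,"hand":1.0}
    - {"translation":[0.32,0.32,0],"twist":0,"hand":1.0}
    - {"translation":[0.32,0.32,0],"twist":0,"hand":1.0}
    - {"translation":[0.32,0.32,0],"twist":0,"hand":1.0}
    - {"translation":[0.32,0.32,0],"twist":0,"hand":1.0}
    - {"translation":[0.32,0.32,0],"twist":0,"hand":1.0}
    - {"translation":[0.32,0.32,0],"twist":0,"hand":1.0}
    - {"translation":[0.32,0.32,0],"twist":0,"hand":1.0}

```text
time: 36.1
tool_pos: [0.4849, 0.0945, 0.197]
tool_rot: [-0.0, 0.198, 0.98, 0.0]
contact_force: [0.0, 0.5, -0.3]
gripper_width: 0.998
grasp_force: 0.0
```

Emit:
apply_moves:
  targets:
    - {"translation":[0.32,0.32,0],"twist":0,"hand":1.0}
    - {"translation":[0.32,0.32,0],"twist":0,"hand":1.0}
    - {"translation":[0.32,0.32,0],"twist":0,"hand":1.0}
    - {"translation":[0.32,0.32,0],"twist":0,"hand":1.0}
    - {"translation":[0.16,0.16,0],"twist":0,"hand":1.0}
    - {"translation":[0.08,0.05,0],"twist":0,"hand":1.0}
    - {"translation":[0,0,0],"twist":0,"hand":1.0}
    - {"translation":[0,0,0],"twist":0,"hand":1.0}

```text
time: 36.9
tool_pos: [0.4039, 0.2885, 0.1971]
tool_rot: [0.0, 0.198, 0.98, -0.0]
contact_force: [-0.0, -0.3, 0.7]
gripper_width: 0.997
grasp_force: 0.0
```

Emit:
apply_moves:
  targets:
    - {"translation":[0,0,0],"twist":0,"hand":1.0}
    - {"translation":[0,0,0],"twist":0,"hand":1.0}

```text
time: 37.1
tool_pos: [0.4041, 0.2883, 0.1973]
tool_rot: [0.0, 0.198, 0.98, -0.0]
contact_force: [0.6, 1.1, 0.1]
gripper_width: 1.0
grasp_force: 0.0
```

```bash
python3 - <<'E'
from h import *
for i in range(2):
  grab_frame('wrist'); print(fit('wrist','cover_s_c'))
to(.4025,.29,.08)
E
```

```text
[([0.4025, 0.2901], 0.98, 0.91, [324.0, 184.0])]
[([0.4026, 0.2902], 0.98, 0.9, [324.0, 184.0])]
t 37.3 tcp [0.4038 0.2888 0.1973] yaw 1.172 w 1.001 F [ 0.3  0.3 -0.4] 0.0 tilt 0.0
need [0.017 0.006 1.173]
```

Emit:
apply_moves:
  targets:
    - {"translation":[0.02,0.01,0.2],"twist":0,"hand":1.0}
    - {"translation":[0,0,0.4],"twist":0,"hand":1.0}
    - {"translation":[0,0,0.3],"twist":0,"hand":1.0}
    - {"translation":[0,0,0.25],"twist":0,"hand":1.0}
    - {"translation":[0,0,0.12],"twist":0,"hand":1.0}
    - {"translation":[0,0,0.07],"twist":0,"hand":1.0}
    - {"translation":[0,0,0],"twist":0,"hand":1.0}
    - {"translation":[0,0,0],"twist":0,"hand":1.0}

```text
time: 38.1
tool_pos: [0.4031, 0.2914, 0.0647]
tool_rot: [0.001, 0.198, 0.98, 0.001]
contact_force: [0.1, 0.5, 0.6]
gripper_width: 1.0
grasp_force: 0.0
```

Emit:
apply_moves:
  targets:
    - {"translation":[0,0,0],"twist":0,"hand":0.7}
    - {"translation":[0,0,0],"twist":0,"hand":0.5}
    - {"translation":[0,0,0],"twist":0,"hand":0.4}
    - {"translation":[0,0,0],"twist":0,"hand":0.0}
    - {"translation":[0,0,0],"twist":0,"hand":0.0}
    - {"translation":[0,0,0],"twist":0,"hand":0.0}

```text
time: 38.7
tool_pos: [0.403, 0.2913, 0.065]
tool_rot: [0.001, 0.198, 0.98, 0.0]
contact_force: [-2.2, -1.0, 6.2]
gripper_width: 0.574
grasp_force: 61.3
```

```bash
python3 - <<'E'
from h import *
to(.599,-.2555,.19)
save('wrist','w13.png')
E
```

```text
t 38.7 tcp [0.403  0.2913 0.065 ] yaw 1.173 w 0.574 F [-2.2 -1.   6.2] 61.3 tilt 0.002
need [-3.927 -4.281 -1.25 ]
```

View pics/w13.png

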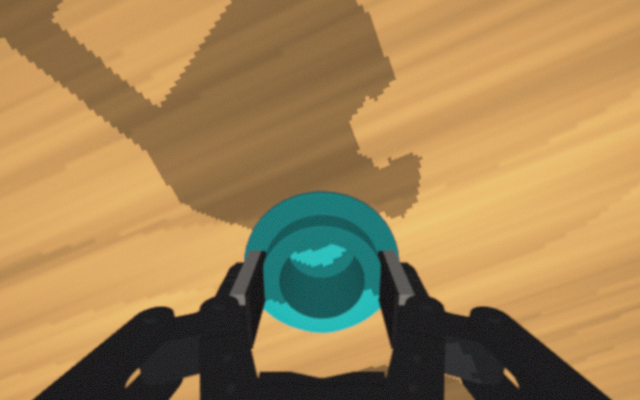

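Turquoise lip gripped squarely across (fingers at 255 and 392, lip centre 321). Lift and carry.

Emit:
apply_moves:
  targets:
    - {"translation":[0,0,-0.05],"twist":0,"hand":0.0}
    - {"translation":[0,0,-0.1],"twist":0,"hand":0.0}
    - {"translation":[0,0,-0.2],"twist":0,"hand":0.0}
    - {"translation":[0,0,-0.3],"twist":0,"hand":0.0}
    - {"translation":[0,0,-0.3],"twist":0,"hand":0.0}
    - {"translation":[0,0,-0.2],"twist":0,"hand":0.0}
    - {"translation":[0,0,-0.1],"twist":0,"hand":0.0}
    - {"translation":[0,0,0],"twist":0,"hand":0.0}

```text
time: 39.55
tool_pos: [0.4029, 0.2914, 0.1903]
tool_rot: [0.001, 0.198, 0.98, 0.001]
contact_force: [-0.3, 0.5, -0.5]
gripper_width: 0.572
grasp_force: 62.0
```

Emit:
apply_moves:
  targets:
    - {"translation":[-0.15,-0.16,0],"twist":0,"hand":0.0}
    - {"translation":[-0.32,-0.35,0],"twist":0,"hand":0.0}
    - {"translation":[-0.32,-0.35,0],"twist":0,"hand":0.0}
    - {"translation":[-0.32,-0.35,0],"twist":0,"hand":0.0}
    - {"translation":[-0.32,-0.35,0],"twist":0,"hand":0.0}
    - {"translation":[-0.32,-0.35,0],"twist":0,"hand":0.0}
    - {"translation":[-0.32,-0.35,0],"twist":0,"hand":0.0}
    - {"translation":[-0.32,-0.35,0],"twist":0,"hand":0.0}

```text
time: 40.35
tool_pos: [0.5207, -0.0441, 0.1864]
tool_rot: [-0.001, 0.198, 0.98, 0.0]
contact_force: [0.2, 1.2, -0.3]
gripper_width: 0.574
grasp_force: 62.1
```

Emit:
apply_moves:
  targets:
    - {"translation":[-0.32,-0.35,0],"twist":0,"hand":0.0}
    - {"translation":[-0.32,-0.35,0],"twist":0,"hand":0.0}
    - {"translation":[-0.32,-0.35,0],"twist":0,"hand":0.0}
    - {"translation":[-0.32,-0.35,0],"twist":0,"hand":0.0}
    - {"translation":[-0.18,-0.19,0],"twist":0,"hand":0.0}
    - {"translation":[-0.08,-0.08,0],"twist":0,"hand":0.0}
    - {"translation":[0,0,0],"twist":0,"hand":0.0}
    - {"translation":[0,0,0],"twist":0,"hand":0.0}

```text
time: 41.15
tool_pos: [0.598, -0.2546, 0.1871]
tool_rot: [-0.001, 0.197, 0.98, 0.001]
contact_force: [-0.1, -0.0, -0.9]
gripper_width: 0.574
grasp_force: 62.1
```

Emit:
apply_moves:
  targets:
    - {"translation":[0,0,0],"twist":0,"hand":0.0}
    - {"translation":[0,0,0],"twist":0,"hand":0.0}

```text
time: 41.35
tool_pos: [0.5985, -0.2545, 0.1884]
tool_rot: [-0.0, 0.197, 0.98, 0.0]
contact_force: [0.1, -0.1, -0.1]
gripper_width: 0.575
grasp_force: 62.1
```

```bash
python3 - <<'E'
from h import *
grab_frame('wrist'); z=state()['tool_pos'][2]
print(fit('wrist','cover_s_c',z-.065),fit('wrist','cover_l_c'))
to(.599,-.2555,.105)
E
```

```text
[([0.5987, -0.2559], 0.96, 0.67, [321.0, 261.0])] [([0.5912, -0.2521], 0.84, 0.81, [322.0, 174.0])]
t 41.5 tcp [ 0.5986 -0.2551  0.1886] yaw 1.174 w 0.573 F [ 0.5  0.9 -0.4] 62.1 tilt 0.0
need [-0.005 -0.002  0.836]
```

Emit:
apply_moves:
  targets:
    - {"translation":[0,0,0.1],"twist":0,"hand":0.0}
    - {"translation":[0,0,0.2],"twist":0,"hand":0.0}
    - {"translation":[0,0,0.2],"twist":0,"hand":0.0}
    - {"translation":[0,0,0.15],"twist":0,"hand":0.0}
    - {"translation":[0,0,0.1],"twist":0,"hand":0.0}
    - {"translation":[0,0,0.05],"twist":0,"hand":0.0}
    - {"translation":[0,0,0],"twist":0,"hand":0.0}
    - {"translation":[0,0,0],"twist":0,"hand":0.0}

```text
time: 42.3
tool_pos: [0.5991, -0.2562, 0.1091]
tool_rot: [0.001, 0.198, 0.98, -0.0]
contact_force: [1.0, 0.7, -0.8]
gripper_width: 0.576
grasp_force: 62.1
```

Emit:
apply_moves:
  targets:
    - {"translation":[0,0,0.02],"twist":0,"hand":0.0}
    - {"translation":[0,0,0],"twist":0,"hand":0.0}
    - {"translation":[0,0,0],"twist":0,"hand":0.0}

```text
time: 42.6
tool_pos: [0.5988, -0.256, 0.1068]
tool_rot: [0.0, 0.198, 0.98, -0.0]
contact_force: [0.6, 0.1, -0.2]
gripper_width: 0.573
grasp_force: 62.1
```

Emit:
apply_moves:
  targets:
    - {"translation":[0,0,0.02],"twist":0,"hand":0.0}
    - {"translation":[0,0,0],"twist":0,"hand":0.0}
    - {"translation":[0,0,0],"twist":0,"hand":0.0}

```text
time: 42.9
tool_pos: [0.599, -0.2561, 0.1051]
tool_rot: [0.001, 0.198, 0.98, -0.0]
contact_force: [0.1, 0.5, 2.7]
gripper_width: 0.577
grasp_force: 62.4
```

Emit:
apply_moves:
  targets:
    - {"translation":[0,0,0],"twist":0,"hand":0.65}
    - {"translation":[0,0,0],"twist":0,"hand":0.8}
    - {"translation":[0,0,0],"twist":0,"hand":0.85}
    - {"translation":[0,0,0],"twist":0,"hand":0.85}
    - {"translation":[0,0,-0.15],"twist":0,"hand":0.85}
    - {"translation":[0,0,-0.4],"twist":0,"hand":0.85}
    - {"translation":[0,0,-0.3],"twist":0,"hand":0.85}
    - {"translation":[0,0,-0.2],"twist":0,"hand":0.85}

```text
time: 43.7
tool_pos: [0.5998, -0.2565, 0.2141]
tool_rot: [0.003, 0.198, 0.98, -0.001]
contact_force: [1.0, -0.5, 0.4]
gripper_width: 0.849
grasp_force: 0.0
```

Emit:
apply_moves:
  targets:
    - {"translation":[0,0,0],"twist":0,"hand":0.85}
    - {"translation":[0,0,0],"twist":0,"hand":0.85}
    - {"translation":[0,0,0],"twist":0,"hand":0.85}

```text
time: 44.0
tool_pos: [0.5978, -0.2554, 0.2074]
tool_rot: [-0.001, 0.198, 0.98, 0.0]
contact_force: [-0.4, 0.1, -0.6]
gripper_width: 0.849
grasp_force: 0.0
```

```bash
python3 - <<'E'
from h import *
for i in range(2):
  grab_frame('wrist'); print(fit('wrist','cover_s_c',.04),fit('wrist','cover_m_c',.02),fit('wrist','cover_l_c'))
grab_frame('top'); print([fit('top',q,d) for q,d in [('bowl_l_c',.005),('bowl_m_c',.023),('bowl_s_c',.041)]])
to(.599,-.2555,.2)
E
```

```text
[([0.5986, -0.2574], 0.98, 0.59, [321.0, 199.0])] [([0.5981, -0.2552], 1.0, 0.67, [323.0, 189.0])] [([0.5998, -0.2554], 1.0, 0.94, [323.0, 181.0])]
[([0.5989, -0.2574], 1.0, 0.62, [321.0, 198.0])] [([0.5989, -0.2554], 1.0, 0.97, [323.0, 188.0])] [([0.6007, -0.2559], 1.02, 0.74, [323.0, 181.0])]
[[([0.5935, 0.2733], 0.96, 0.87, [192.0, 214.0])], [], [([0.5959, 0.2682], 1.01, 0.68, [190.0, 211.0])]]
t 44.6 tcp [ 0.5986 -0.2559  0.2093] yaw 1.173 w 0.846 F [ 0.4  0.7 -0.1] 0.0 tilt 0.0
need [-0.002  0.005  0.093]
```

All the pieces are nested within a few millimetres of centre, and the fitted areas match the expected heights. Handing in.

```bash
python3 -c "
from plant import *
print(job_done())"
```

```text
the job is handed in; nothing more can be done
None
```

The job is handed in at about 45 s, with no verdict shown: camera fits put the three bowls nested on the mat and both covers inside the green cover, all centred within about 5 mm, but I viewed 16 pictures, two over the limit of 14.

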